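# Take the wash basket off its drain hooks and hold it over the tote

### The job

The brass fittings in the wash basket have drained: lift the basket up and off the two hooks of the drain rack and bring it, kept level, over the middle of the blue tote, spilling no fittings and leaving the tote and the other things on the bench where they are. Finish while still holding the basket in the air a few centimetres above the tote's rim, level and steady, touching nothing but the gripper, so that I can empty it by hand.

Things in the scene. Friction and masses are not known exactly. Their poses are not given: they have to be found in the camera images.
- basket: Wire mesh wash basket with loose fittings, 0.6 kg in all; 150 (y) x 110 (x) x 45 high. Origin: centre of its underside, z up. A rigid bail of 8 mm round bar rises at its ends (y = +-75), then runs level along y (-64 to 64), centre line 150 above the underside: a window 100 high. It hangs by this bar on the hooks, axes along the rack's, underside 113 above the bench
- basket_grip (a point): Centre of the black rubber grip sleeve (round, 16 mm diameter, 56 mm long) in the middle of the bail's level bar, between the two hooks; axes as the basket's, the sleeve runs along y
- rack: Fixed steel drain rack: drip tray (x +-95, y +-125, 18 high), two 20 mm posts at x = 112, y = +-105, 280 high, a 20 mm cross tube between them at height 255 to 275, and two dark hooks on it pointing to the rack's -x. Origin: on the bench midway between the hooks, below their lowest point; yaw varies
- hooks (a point): Midway between the lowest points of the rack's two hooks (y = +-45, 8 mm round bar, this point on their centre line); axes as the rack's. From here, where the basket's bar rests, each hook turns up at 45 deg to a tip at x = -22, top 26 mm higher. They reach through the bail's window: the bar must rise over 30 mm, then go some 100 mm along -x to be free of them
- tote: Empty open blue plastic tote standing loose on the bench, 216 (its x) x 306 (its y) over the rim, 75 high, 1.2 kg. Origin: centre of its underside. Rack and tote can be on either side of the bench
- fitting0: Loose brass hex fitting in the basket, standing: hex 30 across flats, 40 high. Origin: centre of its underside
- fitting1: Loose brass hex fitting in the basket, standing: hex 30 across flats, 40 high. Origin: centre of its underside
- fitting2: Loose brass hex fitting in the basket, lying along its x: hex 26 across flats, 46 long. Origin: centre of its underside, on the basket's floor at the start
- fitting3: Loose brass hex fitting in the basket, lying along its x: hex 26 across flats, 46 long. Origin: centre of its underside, on the basket's floor at the start
- driver: Red and black cordless driver lying on its side, leave alone; about 175 x 190, 58 high. Origin: on the bench under the motor, x along the spindle, handle to +y
- flange: Red round six-bolt flange lying flat, 120 diameter, 34 high, leave alone. Origin: centre of the underside
- bolt_bin: Small blue bin of bolts, 110 x 150 (its y), 60 high, leave alone. Origin: centre of the underside
- socket: Dark steel impact socket standing upright, 38 diameter, 50 high, leave alone. Origin: centre of the underside
- wrench: Steel wrench lying flat along its x, leave alone. Origin: underside
- valve_body: Red valve body lying along its x, 112 long, 60 high, leave alone. Origin: centre of the underside
Not all that is in view belongs to the job. What is shaped like the basket but brown or green is not meant.

How it is judged:
By the outcome, as a careful person would: the job done as asked, in the order asked, and still so for the second after the job is handed in, while the arm keeps its last pose, push and grip.
It also fails if it takes over 53 s, if anything falls off the work surface, if the arm or the gripper's body presses on something with over 40 N, if the wrist force passes 120 N, or if a joint passes its speed limit or range.

### The arm

A 7-joint arm with a two-finger parallel gripper is mounted at the origin on the work surface. World frame = base frame: x ahead of the robot, y to its left, z up, the work surface at z = 0. Lengths are in m, angles in rad, forces in N, time in s.
With the tool pointing down it reaches from about 0.4 to 0.875 m from the base axis. Payload 6.5 kg.
Tool frame: the origin (TCP) lies midway between the tips of the shut fingers; the grasp point (between the pads) lies 19 mm behind it; z points along the fingers, y is the direction in which the jaws open and shut (so a half turn about z gives the same grasp; the last joint's range is limited). The gripper opens to 88 mm and grips with 3 to 60 N. Pads are 18 mm wide; open, the fingers measure 123 mm over their backs; the gripper's body (75 mm by 187 mm) begins 45 mm behind the grasp point.
Start: joints at [1.201, 0.536, -0.004, 1.538, 0.003, 1.067, -0.071], TCP at [0.194, -0.62, 0.239] pointing down, gripper open.
Joint ranges: [-2.7, 2.7], [-0.37, 2.16], [-1.27, 1.26], [0.24, 2.4], [-1.31, 4.45], [0.19, 1.91], [-2.76, 2.76]. Speed limits (rad/s): [2.39, 2.39, 3.14, 3.14, 3.14, 3.14, 3.14].

### API

Orientations are given as a rotation vector (axis times angle).
In Python, from rig import sense, get_image, camera_info, hand_in, spot_in, tip_of gives the robot as it stands.
- The arm moves only by the shell command python3 -m jog 'ROWS' [OPENING] [FORCE]. ROWS is JSON, a list of rows, each an object of numbers: "tx", "ty", "tz": the shift along the tool's x, y, z in cm; "roll": the turn about the tool's z in rad. In form: [{"tx": .., "ty": .., "tz": .., "roll": ..}, ...]. A call has 1 to 8 rows; each row is the pose to reach, as a shift and turn from the pose commanded when the call began, along the tool's axes at that moment; what a row does not reach only later rows make up. A row lasts 1/8 s, in which the tool goes at most 62.5 mm and 10.7 degrees, less where a joint would pass 70% of its speed; a pose out of reach is approached as far as the arm can. A call with a gripper value outside its range is refused whole. OPENING is the opening in per cent of the stroke, from 0 (shut) to 100 (fully open), set as the call begins (- or left out, the last holds). The fingers move at their own pace and stop on an object; FORCE is the grip in N (left out, the last holds). Time passes only in rows, so rows that repeat a pose let the fingers close. It gives the time, the measured TCP pose, the force and the opening at its end, in the units of the state.
- sense(): the state, without advancing time (a new reading comes with each control period).
- get_image(name): name is "scene" or "top"; returns the picture (400x640x3 uint8, red, green, blue); there is no depth.
- camera_info(name): a dict with "K" (3x3 intrinsics, pixels), "R" (3x3) and "t" (3): a world point X has camera coordinates R X + t. Camera axes: x right, y down, z forward; pixel columns grow to the right and rows downward; lengths in m; the calibration is good to about 2 mm. A picture is of the moment at which its call begins. camera_info takes no time and is no camera call.
- hand_in(): hands the job in, once; it reports no verdict.
Trained networks look in the newest picture that a camera, given by its name, has taken for a name from the list of things; names that differ only in an ending like _2 or _b are one class to them, and where a whole thing is asked for, a point or a joint stands for the part that bears it (a point fixed in the world has none). Each returns a list of dicts, best first, with "score" (0 to 1); they miss things now and then, are a little off and sometimes report something else, mostly with a low value. They report only what shows in the picture. A call takes as long as a camera call. They do not tell look-alikes from the thing itself.
- spot_in(camera, thing): "rect" ([left, top, right, bottom] in pixels, round what is visible of it).
- tip_of(camera, thing): "location" ([column, row] in pixels: a listed point, or the origin of a listed thing).
The state is a dict: "time_s": time; "qpos": joint angles; "joint_vel": joint speeds; "joint_efforts": joint torques, N m; "tcp_pos": TCP position; "ee_rot": TCP orientation; "contact_force": force on the tool from outside, world axes, zero at the start; "torque": the same for the moment, N m; "grip_width": finger opening in m.
Only numpy, scipy, OpenCV 4.12 (cv2) and the standard library are available. Lean on these libraries where they do the work, as an engineer would, in place of code of your own. Each camera call takes 0.05 s, during which the arm holds its last target. There are 200 camera calls.

## Working session

There is one attempt and no reset: what is moved stays moved. The work goes in short steps, Python scripts to look and compute and a shell command to move; the robot and the scene stay as the last step left them, time stands still between calls to the robot, and variables do not carry over. Pictures are saved under pics/ and viewed, about 8 in all and at most 12, crops included, and the job is handed in when it is done.

```bash
mkdir -p pics; ls
cat > h.py <<'E'
import numpy as np, cv2
from rig import *
from scipy.spatial.transform import Rotation as Rn
def ray(cam,px):
    c=camera_info(cam);K,R,t=map(np.array,(c["K"],c["R"],c["t"]))
    d=R.T@np.linalg.inv(K)@np.array([px[0],px[1],1.]);return -R.T@t,d/np.linalg.norm(d)
def atz(cam,px,z):
    o,d=ray(cam,px);return o+d*(z-o[2])/d[2]
def tri(p1,p2):
    o1,d1=ray("scene",p1);o2,d2=ray("top",p2)
    A=np.stack([d1,-d2],1);s=np.linalg.lstsq(A,o2-o1,rcond=None)[0]
    a,b=o1+s[0]*d1,o2+s[1]*d2;return (a+b)/2,np.linalg.norm(a-b)
def proj(cam,X):
    c=camera_info(cam);K,R,t=map(np.array,(c["K"],c["R"],c["t"]))
    p=K@(R@np.array(X)+t);return p[:2]/p[2]
def snap(cam,name):
    im=get_image(cam);cv2.imwrite(f"pics/{name}.png",im[...,::-1]);return im
E
python3 - <<'E'
from h import *
np.set_printoptions(precision=3,suppress=True)
s=sense();print(s["time_s"],s["tcp_pos"],s["ee_rot"],s["grip_width"],s["contact_force"])
print(Rn.from_rotvec(s["ee_rot"]).as_matrix())
for c in("scene","top"):
    snap(c,c+"0");print(c,ray(c,(320,200)))
    for n in("basket","basket_grip","hooks","rack","tote","driver","flange","bolt_bin","socket","valve_body"):
        for d in tip_of(c,n)[:3]: print(n,np.round(d["location"]),round(d["score"],2))
    for n in ("basket","tote"):
        for d in spot_in(c,n)[:3]: print("rect",n,np.round(d["rect"]),round(d["score"],2))
print(sense()["time_s"])
E
```

```text
pics
0.0 [ 0.194 -0.62   0.238] [-3.104 -0.475  0.001] 0.08819190800527034 [-0.744  0.282  0.097]
[[ 0.954  0.299 -0.001]
 [ 0.299 -0.954  0.002]
 [-0.    -0.002 -1.   ]]
scene (array([ 1.199, -0.246,  1.293]), array([-0.51 ,  0.25 , -0.823]))
basket [375. 150.] 0.87
basket [426. 149.] 0.76
basket [347. 187.] 0.73
basket_grip [380. 125.] 0.86
basket_grip [440. 121.] 0.58
hooks [349. 168.] 0.96
rack [347. 207.] 0.91
tote [241. 262.] 0.93
driver [302. 302.] 0.79
driver [245. 261.] 0.7
driver [354. 181.] 0.23
flange [404. 201.] 0.88
flange [346. 189.] 0.47
bolt_bin [181. 308.] 0.61
socket [292. 230.] 0.64
socket [348. 193.] 0.26
valve_body [409. 231.] 0.71
rect basket [322. 161. 369. 208.] 0.87
rect basket [354. 126. 398. 162.] 0.82
rect basket [413. 114. 447. 162.] 0.78
rect tote [192. 218. 289. 295.] 0.7
rect tote [325. 160. 371. 206.] 0.26
top (array([0.331, 0.114, 1.626]), array([ 0.118,  0.002, -0.993]))
basket [285. 211.] 0.75
basket [154. 249.] 0.7
basket [219. 270.] 0.59
basket_grip [289. 204.] 0.79
basket_grip [147. 244.] 0.74
basket_grip [208. 275.] 0.67
hooks [284. 206.] 0.79
rack [290. 212.] 0.71
driver [380. 139.] 0.77
driver [290. 212.] 0.33
flange [227. 199.] 0.93
bolt_bin [484. 177.] 0.62
socket [357. 214.] 0.66
socket [289. 212.] 0.31
valve_body [241. 158.] 0.9
rect basket [263. 190. 312. 230.] 0.88
rect basket [133. 224. 184. 275.] 0.83
rect basket [192. 250. 246. 291.] 0.62
rect tote [372. 161. 468. 234.] 0.57
1.3
```

View pics/scene0.png

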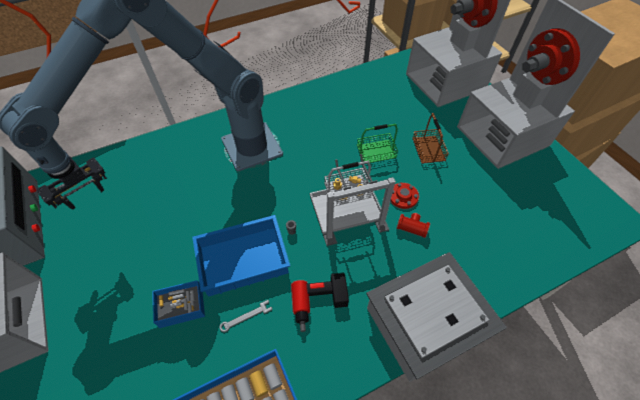

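View pics/top0.png

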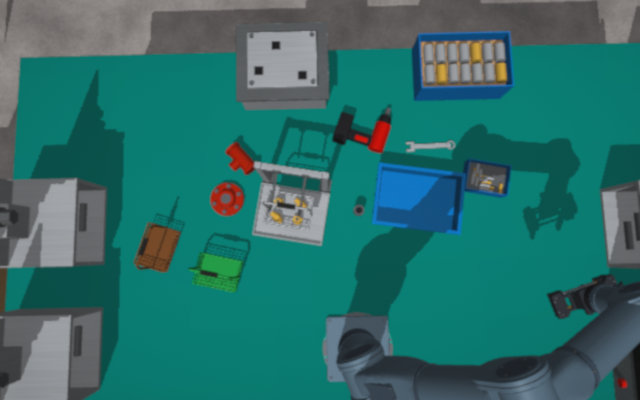

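The rack with the silver basket is in the middle (scene ~(347,185), top ~(290,205)). The posts are on the far (+x) side and the tote is to the right in the top view, at ~(420,198). The brown and green baskets are decoys. Zooming in for measurement.

Run:
```python
from h import *
np.set_printoptions(precision=4,suppress=True)
a=cv2.imread("pics/scene0.png");b=cv2.imread("pics/top0.png")
A=cv2.resize(a[145:255,300:410],(440,440),interpolation=cv2.INTER_CUBIC)
B=cv2.resize(b[150:250,245:335],(396,440),interpolation=cv2.INTER_CUBIC)
cv2.imwrite("pics/z1.png",np.hstack([A,B[:, :360]]))
C=cv2.resize(b[155:245,350:480],(780,540),interpolation=cv2.INTER_CUBIC)
cv2.imwrite("pics/z2.png",C)
print(tri((349,168),(284,206)))
print("rack",atz("scene",(347,207),0),atz("top",(290,212),0))
print("grip",atz("top",(287,205),.263),"flange",atz("top",(227,199),0.0), "socket",atz("top",(357,214),0))
print("drv",atz("top",(380,139),0.03))
# tote: blue pixels rim in top
h=cv2.cvtColor(b,cv2.COLOR_BGR2HSV);m=((h[...,0]>100)&(h[...,0]<125)&(h[...,1]>130)).astype(np.uint8)
m[:, :365]=0;m[:,472:]=0;m[:150]=0;m[245:]=0
m=cv2.morphologyEx(m,cv2.MORPH_OPEN,np.ones((3,3)))
c=max(cv2.findContours(m,0,2)[0],key=cv2.contourArea)
bx=cv2.boxPoints(cv2.minAreaRect(c));print(bx)
P=np.array([atz("top",p,.075) for p in bx]);print(P,P.mean(0),np.linalg.norm(np.diff(P,axis=0),axis=1))
```

```text
(array([0.4772, 0.225 , 0.2476]), np.float64(0.007580760208572307))
rack [0.4778 0.2281 0.    ] [0.4828 0.2275 0.    ]
grip [0.48  0.218 0.263] flange [0.5361 0.4567 0.    ] socket [ 0.4696 -0.0156  0.    ]
drv [ 0.7384 -0.106   0.03  ]
[[371.584  223.6058]
 [380.2468 148.5284]
 [474.6439 159.4204]
 [465.9811 234.4978]]
[[ 0.4287 -0.0588  0.075 ]
 [ 0.6926 -0.0993  0.075 ]
 [ 0.6452 -0.4288  0.075 ]
 [ 0.3834 -0.3818  0.075 ]] [ 0.5375 -0.2422  0.075 ] [0.2669 0.3328 0.266 ]
```

View pics/z1.png

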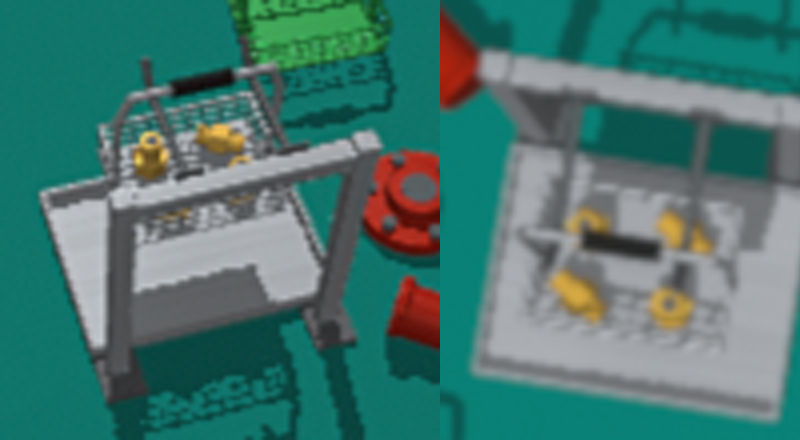

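View pics/z2.png

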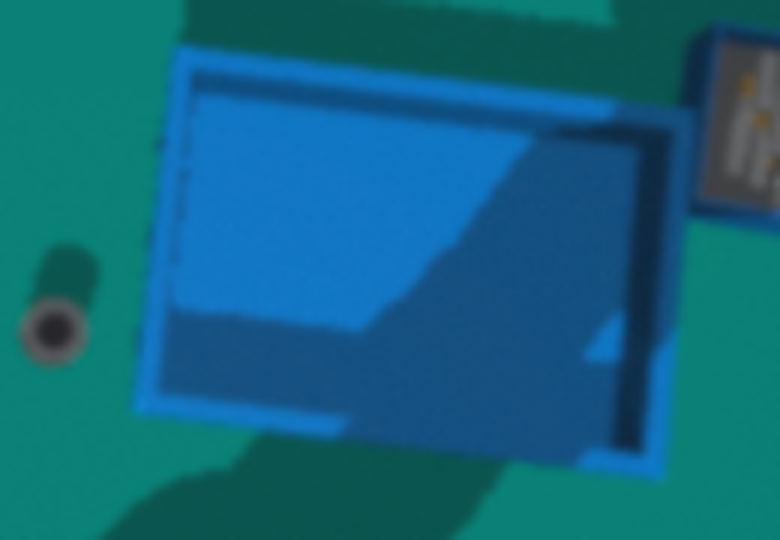

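Sleeve: scene ≈(350.8,165), top ≈(286.3,205.5). Tote rim corners in the crop: (178,45), (695,108), (662,480), (135,412).

Run:
```python
from h import *
np.set_printoptions(precision=4,suppress=True)
print("sleeve",tri((350.8,165),(286.3,205.5)))
z=lambda x,y:(350+x/6-.4,155+y/6-.4)
P=np.array([atz("top",z(*p),.075) for p in((178,45),(695,108),(662,480),(135,412))])
print("tote",P,P.mean(0),np.linalg.norm(np.diff(P,axis=0),axis=1))
ang=lambda v:np.degrees(np.arctan2(v[1],v[0]))
print("tote yaw",ang(P[0]-P[1])-90,ang(P[3]-P[2])-90)
t=lambda x,y:(245+(x-440)/4.4-.4,150+y/4.4-.4)
e=[atz("top",t(*p),.263) for p in((583,240),(660,248))];print("sleeve ends",e,ang(e[0]-e[1])-90,np.mean(e,0),np.linalg.norm(e[0]-e[1]))
e=[atz("top",t(*p),.018) for p in((475,372),(780,418))];print("tray",e,ang(e[0]-e[1])-90,np.linalg.norm(e[0]-e[1]))
s=lambda x,y:(300+x/4-.4,145+y/4-.4)
e=[atz("scene",s(*p),.018) for p in((40,190),(100,355))];print("trayL",e,ang(e[1]-e[0]),np.linalg.norm(e[0]-e[1]))
e=[atz("scene",s(*p),.280) for p in((125,198),(368,142))];print("posts",e,ang(e[1]-e[0])-90,np.linalg.norm(e[0]-e[1]))
# full rect of tube in top
im=cv2.imread("pics/top0.png");cv2.imwrite("pics/z3.png",cv2.resize(im[150:200,240:345],(735,350),interpolation=cv2.INTER_CUBIC))
```

```text
sleeve (array([0.4793, 0.2223, 0.2666]), np.float64(0.005305842080677379))
tote [[ 0.644  -0.0939  0.075 ]
 [ 0.5991 -0.3935  0.075 ]
 [ 0.3835 -0.361   0.075 ]
 [ 0.4299 -0.0606  0.075 ]] [ 0.5141 -0.2273  0.075 ] [0.303  0.2181 0.304 ]
tote yaw -8.517986887394727 -8.769240654746909
sleeve ends [array([0.4833, 0.2482, 0.263 ]), array([0.4764, 0.1948, 0.263 ])] -7.362563725483028 [0.4799 0.2215 0.263 ] 0.05378913654487309
tray [array([0.405 , 0.3614, 0.018 ]), array([0.3618, 0.1146, 0.018 ])] -9.916882874716961 0.25054977201515266
trayL [array([0.3565, 0.1202, 0.018 ]), array([0.5554, 0.0885, 0.018 ])] -9.057539230394031 0.20134697109863406
posts [array([0.5672, 0.1027, 0.28  ]), array([0.6058, 0.3079, 0.28  ])] -10.646869821070723 0.20878004712734757
```

View pics/z3.png

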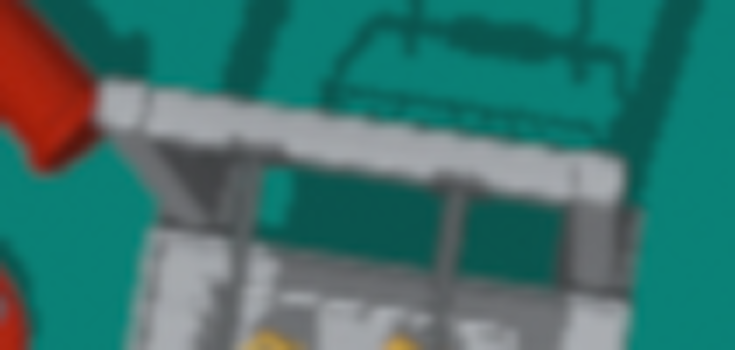

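Estimates agree. Rack yaw is about −10°, sleeve at (0.479, 0.222, 0.263), and the post positions check out. The tote centre is (0.514, −0.227) with yaw −8.6°, so little turning is needed. First move: up and around to a point above the tote side.

```bash
python3 -m jog '[{"tz":-6},{"tz":-12,"roll":-0.15},{"tx":42,"ty":-31,"tz":-20,"roll":-1.09},{"tx":42,"ty":-31,"tz":-20,"roll":-1.09},{"tx":42,"ty":-31,"tz":-20,"roll":-1.09},{"tx":42,"ty":-31,"tz":-20,"roll":-1.09},{"tx":42,"ty":-31,"tz":-20,"roll":-1.09},{"tx":42,"ty":-31,"tz":-20,"roll":-1.09}]' 100
cat > go.py <<'E'
import sys
from h import *
np.set_printoptions(precision=3,suppress=True)
s=sense();R=Rn.from_rotvec(s["ee_rot"]).as_matrix()
print(s["time_s"],s["tcp_pos"],"F",s["contact_force"],"w",round(s["grip_width"],4),"ytool az",np.degrees(np.arctan2(R[1,1],R[0,1])),"tilt",np.degrees(np.arccos(-R[2,2])))
if len(sys.argv)>1:
    d=R.T@(np.array([float(v) for v in sys.argv[1:4]])-s["tcp_pos"])*100
    a=np.radians(float(sys.argv[4]))-np.arctan2(R[1,1],R[0,1])
    print("shift cm",d,"roll",-a)
E
python3 go.py .479 .222 .36 -10
```

```text
1.3 [ 0.194 -0.62   0.239] F [ 0.463  0.422 -0.018] w 0.0882 ytool az -72.5880947349142 tilt 0.00549079853863918
shift cm [ 52.351 -71.847 -12.125] roll -1.0923683256743801invalid input at $[0]: expected keys tx, ty, tz, roll
```

All four keys are required in every row.

```bash
python3 -m jog '[{"tx":0,"ty":0,"tz":-6,"roll":0},{"tx":0,"ty":0,"tz":-12,"roll":-0.15},{"tx":42,"ty":-31,"tz":-20,"roll":-1.09},{"tx":42,"ty":-31,"tz":-20,"roll":-1.09},{"tx":42,"ty":-31,"tz":-20,"roll":-1.09},{"tx":42,"ty":-31,"tz":-20,"roll":-1.09},{"tx":42,"ty":-31,"tz":-20,"roll":-1.09},{"tx":42,"ty":-31,"tz":-20,"roll":-1.09}]' 100
python3 go.py .479 .222 .38 -10
```

```text
time_s: 2.3
tcp_pos: [0.414, -0.3193, 0.4161]
ee_rot: [2.407, 2.018, -0.0]
contact_force: [0.7, -1.5, 0.1]
grip_width: 0.0881
2.3 [ 0.414 -0.319  0.416] F [ 0.722 -1.494  0.068] w 0.0881 ytool az -10.03160423859052 tilt 0.04134193294806249
shift cm [54.435 -3.028  3.581] roll -0.0005515980209904181
```

```bash
python3 -m jog '[{"tx":5,"ty":0,"tz":0,"roll":0},{"tx":11,"ty":-0.6,"tz":0,"roll":0},{"tx":17,"ty":-1,"tz":0,"roll":0},{"tx":23,"ty":-1.5,"tz":0,"roll":0},{"tx":29,"ty":-2,"tz":0,"roll":0},{"tx":35,"ty":-2,"tz":0,"roll":0},{"tx":40,"ty":-2.5,"tz":0,"roll":0},{"tx":44,"ty":-2.5,"tz":0,"roll":0}]'
python3 go.py .479 .222 .36 -10
```

```text
time_s: 3.3
tcp_pos: [0.4657, 0.1188, 0.4159]
ee_rot: [2.407, 2.018, 0.001]
contact_force: [-0.0, -1.1, -0.8]
grip_width: 0.0883
3.3 [0.466 0.119 0.416] F [-0.035 -1.081 -0.786] w 0.0883 ytool az -10.054426608026168 tilt 0.04483536344492066
shift cm [10.396 -0.496  5.585] roll -0.0009499235107489901
```

```bash
python3 -m jog '[{"tx":4,"ty":-0.2,"tz":1,"roll":0},{"tx":7.5,"ty":-0.3,"tz":3,"roll":0},{"tx":9.5,"ty":-0.5,"tz":5,"roll":0},{"tx":10.2,"ty":-0.5,"tz":5.6,"roll":0},{"tx":10.2,"ty":-0.5,"tz":5.6,"roll":0},{"tx":10.2,"ty":-0.5,"tz":5.6,"roll":0}]'
python3 - <<'E'
from h import *
a=snap("scene","s1");b=snap("top","t1")
A=cv2.resize(a[125:225,295:405],(440,400),interpolation=cv2.INTER_CUBIC)
B=cv2.resize(b[155:255,245:335],(360,400),interpolation=cv2.INTER_CUBIC)
cv2.imwrite("pics/z4.png",np.hstack([A,B])[...,::-1])
s=sense();print(s["tcp_pos"],proj("scene",s["tcp_pos"]),proj("scene",[.479,.222,.263]))
E
```

```text
time_s: 4.05
tcp_pos: [0.4797, 0.2169, 0.3603]
ee_rot: [2.41, 2.014, 0.001]
contact_force: [-0.1, 0.3, -0.1]
grip_width: 0.0883
[0.47957021 0.21702169 0.36023816] [350.45396482 147.0783522 ] [349.85783887 165.71435319]
```

View pics/z4.png

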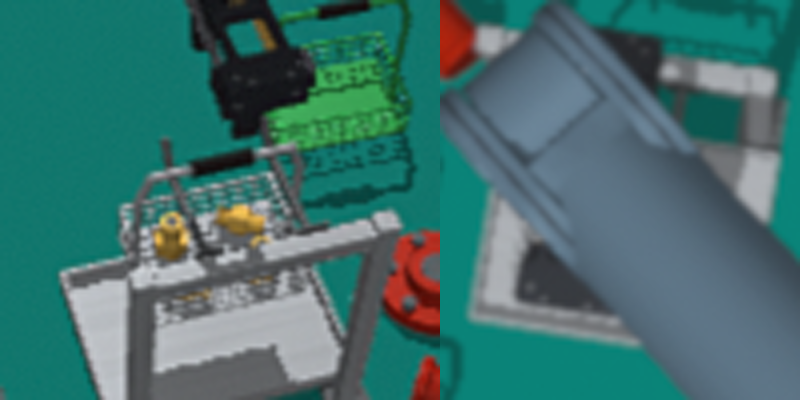

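The gripper is over the sleeve, and the sleeve in the scene view (350.5,165) matches my estimate. Now descending with a small +y correction.

```bash
python3 -m jog '[{"tx":0.4,"ty":0,"tz":2,"roll":0},{"tx":0.4,"ty":0,"tz":4.5,"roll":0},{"tx":0.4,"ty":0,"tz":7,"roll":0},{"tx":0.4,"ty":0,"tz":9,"roll":0},{"tx":0.4,"ty":0,"tz":10.5,"roll":0},{"tx":0.4,"ty":0,"tz":11.5,"roll":0},{"tx":0.4,"ty":0,"tz":11.6,"roll":0},{"tx":0.4,"ty":0,"tz":11.6,"roll":0}]'
python3 go.py .479 .222 .244 -10
```

```text
time_s: 5.15
tcp_pos: [0.4801, 0.222, 0.2441]
ee_rot: [2.409, 2.016, 0.001]
contact_force: [1.0, 0.1, -0.5]
grip_width: 0.0882
5.15 [0.48  0.222 0.244] F [ 0.979  0.067 -0.491] w 0.0882 ytool az -10.14095317325023 tilt 0.05074675293809607
shift cm [-0.019 -0.105  0.005] roll -0.002460096964350511
```

```bash
python3 -m jog '[{"tx":0,"ty":0,"tz":0,"roll":0},{"tx":0,"ty":0,"tz":0,"roll":0},{"tx":0,"ty":0,"tz":0,"roll":0},{"tx":0,"ty":0,"tz":0,"roll":0},{"tx":0,"ty":0,"tz":0,"roll":0},{"tx":0,"ty":0,"tz":0,"roll":0},{"tx":0,"ty":0,"tz":0,"roll":0},{"tx":0,"ty":0,"tz":0,"roll":0}]' 0 12
python3 go.py
```

```text
time_s: 6.15
tcp_pos: [0.4793, 0.2219, 0.2436]
ee_rot: [-2.408, -2.017, 0.001]
contact_force: [-1.5, -0.4, 1.9]
grip_width: 0.0148
6.15 [0.479 0.222 0.244] F [-1.481 -0.379  1.858] w 0.0148 ytool az -10.118441842144835 tilt 0.03965819958474653
```

```bash
python3 -m jog '[{"tx":0,"ty":0,"tz":0,"roll":0},{"tx":0,"ty":0,"tz":0,"roll":0},{"tx":0,"ty":0,"tz":-0.2,"roll":0},{"tx":0,"ty":0,"tz":-0.6,"roll":0},{"tx":0,"ty":0,"tz":-1.1,"roll":0},{"tx":0,"ty":0,"tz":-1.4,"roll":0},{"tx":0,"ty":0,"tz":-1.5,"roll":0},{"tx":0,"ty":0,"tz":-1.5,"roll":0}]' 0 45
python3 go.py
```

```text
time_s: 7.15
tcp_pos: [0.4797, 0.2217, 0.2585]
ee_rot: [2.409, 2.016, -0.0]
contact_force: [0.1, -1.1, -6.6]
grip_width: 0.014
7.15 [0.48  0.222 0.259] F [ 0.083 -1.074 -6.556] w 0.014 ytool az -10.14138221078772 tilt 0.004131749506487737
```

The full basket weight is on the wrist. Lifting on to about 48 mm.

```bash
python3 -m jog '[{"tx":0,"ty":0,"tz":-0.2,"roll":0},{"tx":0,"ty":0,"tz":-0.7,"roll":0},{"tx":0,"ty":0,"tz":-1.4,"roll":0},{"tx":0,"ty":0,"tz":-2.1,"roll":0},{"tx":0,"ty":0,"tz":-2.7,"roll":0},{"tx":0,"ty":0,"tz":-3.1,"roll":0},{"tx":0,"ty":0,"tz":-3.3,"roll":0},{"tx":0,"ty":0,"tz":-3.3,"roll":0}]'
python3 go.py
python3 - <<'E'
from h import *
a=snap("scene","s2");b=snap("top","t2")
A=cv2.resize(a[115:225,295:405],(600,600),interpolation=cv2.INTER_CUBIC)
cv2.imwrite("pics/z5.png",A[...,::-1])
E
```

```text
time_s: 8.15
tcp_pos: [0.4797, 0.2218, 0.2915]
ee_rot: [2.409, 2.016, -0.0]
contact_force: [0.4, 0.6, -5.8]
grip_width: 0.0141
8.15 [0.48  0.222 0.292] F [ 0.445  0.6   -5.811] w 0.0141 ytool az -10.140964629952745 tilt 0.0007191399837801584
```

View pics/z5.png

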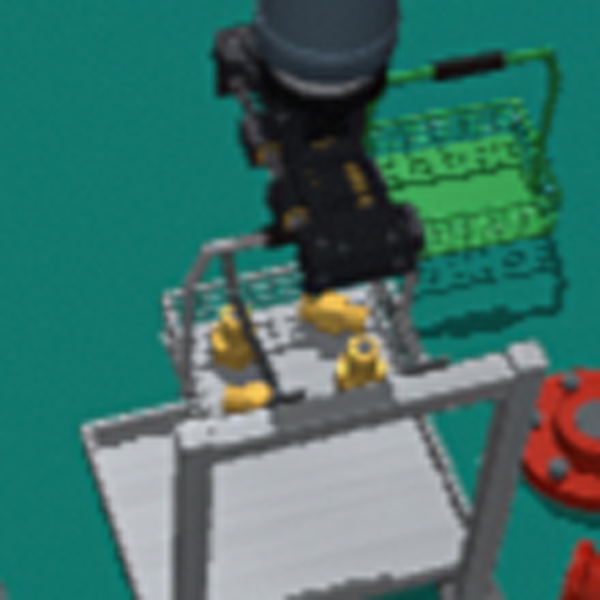

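The basket is clear of the hooks' low points. It is level and all four fittings are inside. Now along rack −x (tool −y) for 11.5 cm, ramped.

```bash
python3 -m jog '[{"tx":0,"ty":-0.2,"tz":0,"roll":0},{"tx":0,"ty":-0.6,"tz":0,"roll":0},{"tx":0,"ty":-1.2,"tz":0,"roll":0},{"tx":0,"ty":-2,"tz":0,"roll":0},{"tx":0,"ty":-2.8,"tz":0,"roll":0},{"tx":0,"ty":-3.6,"tz":0,"roll":0},{"tx":0,"ty":-4.4,"tz":0,"roll":0},{"tx":0,"ty":-5.2,"tz":0,"roll":0}]'
python3 -m jog '[{"tx":0,"ty":-0.8,"tz":0,"roll":0},{"tx":0,"ty":-1.6,"tz":0,"roll":0},{"tx":0,"ty":-2.5,"tz":0,"roll":0},{"tx":0,"ty":-3.5,"tz":0,"roll":0},{"tx":0,"ty":-4.5,"tz":0,"roll":0},{"tx":0,"ty":-5.4,"tz":0,"roll":0},{"tx":0,"ty":-6,"tz":0,"roll":0},{"tx":0,"ty":-6.3,"tz":0,"roll":0}]'
python3 go.py
```

```text
time_s: 9.25
tcp_pos: [0.428, 0.2311, 0.2916]
ee_rot: [2.409, 2.017, 0.0]
contact_force: [0.0, 0.3, -5.6]
grip_width: 0.0143
time_s: 10.25
tcp_pos: [0.3663, 0.2421, 0.2916]
ee_rot: [2.409, 2.017, 0.0]
contact_force: [-0.7, 0.8, -6.2]
grip_width: 0.0139
10.25 [0.366 0.242 0.292] F [-0.724  0.786 -6.24 ] w 0.0139 ytool az -10.128768697898666 tilt 0.012880428658828418
```

Free of the hooks. A sideways path at this height would come too close to the base. I'll lift the basket above the whole rack (underside ~0.295 m), then go straight to the tote.

```bash
python3 -m jog '[{"tx":0,"ty":0,"tz":-0.3,"roll":0},{"tx":0,"ty":0,"tz":-1,"roll":0},{"tx":0,"ty":0,"tz":-2,"roll":0},{"tx":0,"ty":0,"tz":-3.2,"roll":0},{"tx":0,"ty":0,"tz":-4.4,"roll":0},{"tx":0,"ty":0,"tz":-5.6,"roll":0},{"tx":0,"ty":0,"tz":-6.6,"roll":0},{"tx":0,"ty":0,"tz":-7.5,"roll":0}]'
python3 -m jog '[{"tx":0,"ty":0,"tz":-0.8,"roll":0},{"tx":0,"ty":0,"tz":-1.7,"roll":0},{"tx":0,"ty":0,"tz":-2.8,"roll":0},{"tx":0,"ty":0,"tz":-3.9,"roll":0},{"tx":0,"ty":0,"tz":-4.9,"roll":0},{"tx":0,"ty":0,"tz":-5.6,"roll":0},{"tx":0,"ty":0,"tz":-6,"roll":0},{"tx":0,"ty":0,"tz":-6,"roll":0}]'
python3 go.py .514 -.227 .4265 -9
```

```text
time_s: 11.25
tcp_pos: [0.3665, 0.242, 0.3672]
ee_rot: [2.409, 2.016, 0.0]
contact_force: [-0.1, 0.1, -5.8]
grip_width: 0.0139
time_s: 12.25
tcp_pos: [0.3666, 0.242, 0.4266]
ee_rot: [2.409, 2.016, 0.0]
contact_force: [-0.6, 0.0, -6.0]
grip_width: 0.0139
12.25 [0.367 0.242 0.427] F [-0.61   0.024 -6.027] w 0.0139 ytool az -10.141311584299384 tilt 0.009067906554304632
shift cm [-43.577  22.769   0.011] roll -0.019919644937177072
```

```bash
python3 -m jog '[{"tx":-0.3,"ty":0.2,"tz":0,"roll":0},{"tx":-1,"ty":0.6,"tz":0,"roll":0},{"tx":-2,"ty":1.1,"tz":0,"roll":0},{"tx":-3.2,"ty":1.7,"tz":0,"roll":0},{"tx":-4.6,"ty":2.5,"tz":0,"roll":0},{"tx":-6.1,"ty":3.3,"tz":0,"roll":0},{"tx":-7.7,"ty":4.1,"tz":0,"roll":0},{"tx":-9.3,"ty":4.9,"tz":0,"roll":0}]'
python3 -m jog '[{"tx":-1.7,"ty":0.9,"tz":0,"roll":0},{"tx":-3.4,"ty":1.8,"tz":0,"roll":0},{"tx":-5.1,"ty":2.7,"tz":0,"roll":0},{"tx":-6.8,"ty":3.6,"tz":0,"roll":0},{"tx":-8.5,"ty":4.4,"tz":0,"roll":0},{"tx":-10.2,"ty":5.3,"tz":0,"roll":0},{"tx":-11.9,"ty":6.2,"tz":0,"roll":0},{"tx":-13.6,"ty":7.1,"tz":0,"roll":0}]'
python3 -m jog '[{"tx":-1.7,"ty":0.9,"tz":0,"roll":0},{"tx":-3.4,"ty":1.8,"tz":0,"roll":0},{"tx":-5.1,"ty":2.7,"tz":0,"roll":0},{"tx":-6.8,"ty":3.6,"tz":0,"roll":0},{"tx":-8.5,"ty":4.4,"tz":0,"roll":0},{"tx":-10.1,"ty":5.3,"tz":0,"roll":0},{"tx":-11.6,"ty":6.1,"tz":0,"roll":0},{"tx":-13,"ty":6.8,"tz":0,"roll":0}]'
python3 go.py .514 -.227 .4265 -9
```

```text
time_s: 13.25
tcp_pos: [0.3987, 0.1404, 0.4265]
ee_rot: [2.41, 2.015, -0.0]
contact_force: [1.0, -0.8, -5.7]
grip_width: 0.0142
time_s: 14.25
tcp_pos: [0.4446, -0.0059, 0.4265]
ee_rot: [2.41, 2.016, -0.0]
contact_force: [0.1, 0.0, -6.2]
grip_width: 0.0143
time_s: 15.25
tcp_pos: [0.4888, -0.1455, 0.4264]
ee_rot: [-2.409, -2.016, -0.0]
contact_force: [-0.3, 0.5, -6.3]
grip_width: 0.0142
15.25 [ 0.489 -0.145  0.426] F [-0.296  0.484 -6.285] w 0.0142 ytool az -10.14360569576253 tilt 0.009565595320378524
shift cm [-7.579  3.921 -0.006] roll -0.019959684735616712
```

```bash
python3 -m jog '[{"tx":-1.3,"ty":0.7,"tz":0,"roll":0},{"tx":-2.6,"ty":1.3,"tz":0,"roll":-0.01},{"tx":-3.9,"ty":2,"tz":0,"roll":-0.02},{"tx":-5.1,"ty":2.6,"tz":0,"roll":-0.02},{"tx":-6.2,"ty":3.2,"tz":0,"roll":-0.02},{"tx":-7,"ty":3.6,"tz":0,"roll":-0.02},{"tx":-7.4,"ty":3.8,"tz":0,"roll":-0.02},{"tx":-7.4,"ty":3.8,"tz":0,"roll":-0.02}]'
python3 -m jog '[{"tx":0,"ty":0,"tz":0.3,"roll":0},{"tx":0,"ty":0,"tz":1,"roll":0},{"tx":0,"ty":0,"tz":2,"roll":0},{"tx":0,"ty":0,"tz":3.2,"roll":0},{"tx":0,"ty":0,"tz":4.5,"roll":0},{"tx":0,"ty":0,"tz":5.8,"roll":0},{"tx":0,"ty":0,"tz":7.1,"roll":0},{"tx":0,"ty":0,"tz":8.4,"roll":0}]'
python3 -m jog '[{"tx":0,"ty":0,"tz":1.3,"roll":0},{"tx":0,"ty":0,"tz":2.6,"roll":0},{"tx":0,"ty":0,"tz":3.9,"roll":0},{"tx":0,"ty":0,"tz":5.2,"roll":0},{"tx":0,"ty":0,"tz":6.4,"roll":0},{"tx":0,"ty":0,"tz":7.4,"roll":0},{"tx":0,"ty":0,"tz":8,"roll":0},{"tx":0,"ty":0,"tz":8,"roll":0}]'
python3 go.py .514 -.227 .246 -9
python3 - <<'E'
from h import *
a=snap("scene","s3");b=snap("top","t3")
A=cv2.resize(a[170:320,180:310],(520,600),interpolation=cv2.INTER_CUBIC)
cv2.imwrite("pics/z6.png",A[...,::-1])
E
```

```text
time_s: 16.25
tcp_pos: [0.5128, -0.224, 0.4265]
ee_rot: [-2.389, -2.04, -0.0]
contact_force: [-0.2, -1.1, -6.4]
grip_width: 0.0142
time_s: 17.25
tcp_pos: [0.5128, -0.224, 0.3416]
ee_rot: [-2.389, -2.04, 0.0]
contact_force: [-0.2, -1.7, -6.4]
grip_width: 0.0139
time_s: 18.25
tcp_pos: [0.5126, -0.2239, 0.2622]
ee_rot: [-2.388, -2.04, 0.0]
contact_force: [-0.8, 0.8, -6.6]
grip_width: 0.0139
18.25 [ 0.513 -0.224  0.262] F [-0.804  0.848 -6.569] w 0.0139 ytool az -8.993010584845454 tilt 0.03582221422422988
shift cm [-0.281  0.183  1.617] roll 0.00012198830723561538
```

View pics/z6.png

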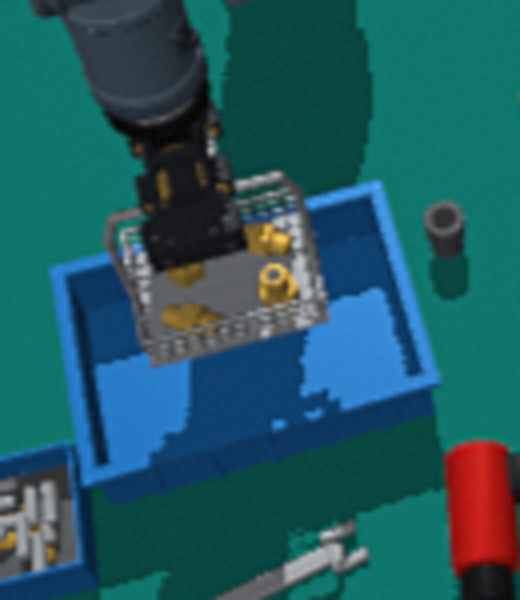

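View pics/t3.png

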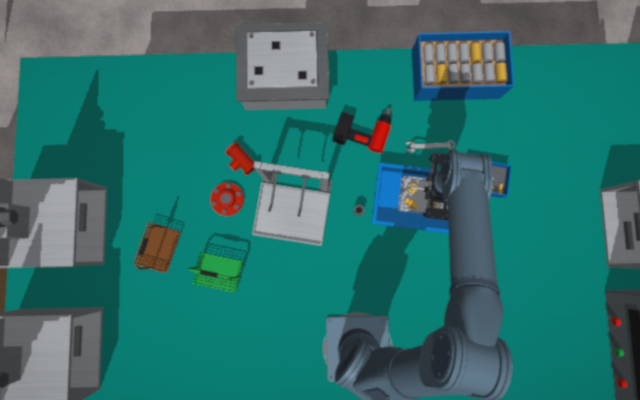

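All four fittings are in the basket. It hangs over the tote, with its edges parallel to the tote's. The surroundings look unchanged. Lowering the last 2 cm with a few-mm centring, then a numeric check.

```bash
python3 -m jog '[{"tx":-0.1,"ty":0,"tz":0.3,"roll":0},{"tx":-0.2,"ty":0.1,"tz":0.8,"roll":0},{"tx":-0.2,"ty":0.1,"tz":1.3,"roll":0},{"tx":-0.3,"ty":0.2,"tz":1.7,"roll":0},{"tx":-0.3,"ty":0.2,"tz":1.9,"roll":0},{"tx":-0.3,"ty":0.2,"tz":1.9,"roll":0},{"tx":-0.3,"ty":0.2,"tz":1.9,"roll":0},{"tx":-0.3,"ty":0.2,"tz":1.9,"roll":0}]'
python3 -m jog '[{"tx":0,"ty":0,"tz":0,"roll":0},{"tx":0,"ty":0,"tz":0,"roll":0},{"tx":0,"ty":0,"tz":0,"roll":0},{"tx":0,"ty":0,"tz":0,"roll":0},{"tx":0,"ty":0,"tz":0,"roll":0},{"tx":0,"ty":0,"tz":0,"roll":0},{"tx":0,"ty":0,"tz":0,"roll":0},{"tx":0,"ty":0,"tz":0,"roll":0}]'
python3 go.py
python3 - <<'E'
from h import *
a=snap("scene","s4");o=cv2.imread("pics/scene0.png")[...,::-1]
s=sense();p=s["tcp_pos"];c=np.cos(np.radians(-9));n=np.sin(np.radians(-9))
S=5;x0,y0=180,180
A=cv2.resize(a[y0:y0+120,x0:x0+130],(650,600),interpolation=cv2.INTER_CUBIC)[...,::-1].copy()
def P(x,y,z): 
    q=proj("scene",[p[0]+c*x-n*y,p[1]+n*x+c*y,p[2]+.019-.150+z]);return tuple(int(v) for v in (q-[x0,y0]+.5)*S)
for z,col in((0,(0,0,255)),(.045,(255,0,255))):
    cv2.polylines(A,[np.array([P(x,y,z) for x,y in((-.055,-.075),(.055,-.075),(.055,.075),(-.055,.075))])],True,col,1)
T=(.514,-.2273);c2,n2=np.cos(np.radians(-8.6)),np.sin(np.radians(-8.6))
q=[]
for x,y in((-.108,-.153),(.108,-.153),(.108,.153),(-.108,.153)):
    v=proj("scene",[T[0]+c2*x-n2*y,T[1]+n2*x+c2*y,.075]);q.append((v-[x0,y0]+.5)*S)
cv2.polylines(A,[np.int32(q)],True,(0,255,255),1)
cv2.imwrite("pics/z7.png",A)
d=np.abs(a.astype(int)-o).sum(2)>90;d[:300,180:300]&=True
for nme in("tote","driver","bolt_bin","flange","valve_body","socket"):
    t=tip_of("scene",nme)[:1];print(nme,[np.round(k["location"]) for k in t])
E
```

```text
time_s: 19.35
tcp_pos: [0.5144, -0.2273, 0.2437]
ee_rot: [2.389, 2.04, 0.0]
contact_force: [0.9, -0.3, -6.1]
grip_width: 0.0142
time_s: 20.35
tcp_pos: [0.5143, -0.2272, 0.2435]
ee_rot: [-2.389, -2.04, 0.0]
contact_force: [0.5, -0.1, -5.7]
grip_width: 0.0142
20.35 [ 0.514 -0.227  0.243] F [ 0.478 -0.052 -5.665] w 0.0142 ytool az -8.992802360009032 tilt 0.004074437290450348
tote [array([241., 258.])]
driver [array([303., 303.])]
bolt_bin [array([182., 305.])]
flange [array([403., 197.])]
valve_body [array([410., 231.])]
socket [array([294., 229.])]
```

View pics/z7.png

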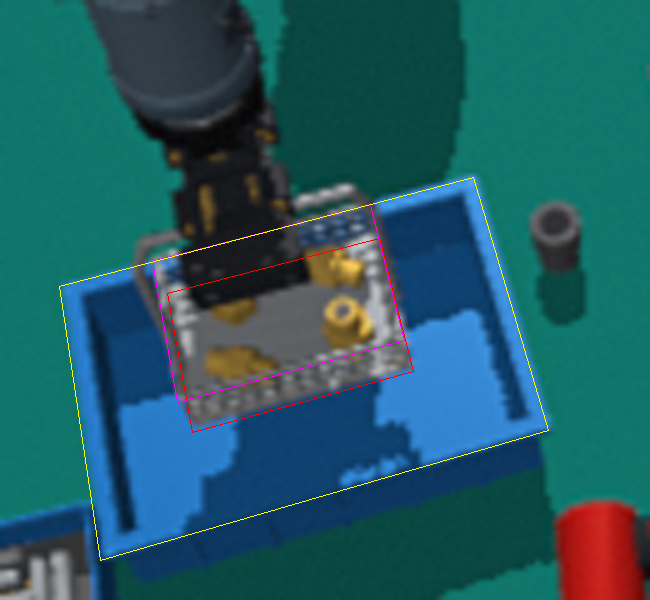

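The overlay fits. The basket's top rim lies on the level prediction at the near and far edges. It is centred, with the underside about 38 mm above the tote rim. The wrist carries only the basket's weight (5.7 N). Handing in.

```bash
python3 -c "
from rig import *
print(hand_in())"; python3 go.py
```

```text
the job is handed in; nothing more can be done
None
the job is handed in; nothing more can be done
```

The basket is off the hooks and held level over the middle of the blue tote. Its underside is about 38 mm above the rim. I handed the job in at about 20.6 s of the 53 s.

**How it went:** I gripped the rubber sleeve at 45 N and lifted it 48 mm. I then drew it 11.5 cm clear along the rack's −x and raised it above the rack. Last, I carried it slowly across and lowered it over the tote.

**Last checks:**
- **Position:** the gripper is at (0.514, −0.227), matching the tote centre I measured, and the tool tilt is under 0.01°.
- **Load:** the wrist force was steady at about 5.7 N, which is the basket's weight alone, so nothing else is touching it.
- **Fittings:** all four were still in the basket.
- **Surroundings:** the tote still fits the outline I measured at the start. The tote, driver, flange, bolt bin, valve body and socket were detected within about 4 pixels of their first positions, which is about the detector's scatter. I checked the wrench only by eye.

**One disagreement:** the near lower edge of the basket appeared 1–2 pixels (about 5 mm) higher than a perfectly level box would show. The top rim matched at both ends, so I put this down to the basket's shape or the calibration. A tilt of a few degrees can't be ruled out from that picture alone.

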